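# Lay the washed masala dabba flat and swing its lid open

## Task

The washed wooden masala dabba was left to drain standing on its edge on the cork mat. Push it over with the fingertips so that it lies flat on its base, wholly on the mat, then push the lid's knob round until the swivel lid is fully open, and come away. Only push, lightly: do not grip or lift the dabba or its lid, and leave everything else on the counter where it stands.

Things in the scene. Friction and masses are not known exactly. Their poses are not given: they have to be found in the camera images.
- dabba: Wooden spice box, 140 x 140 mm, 58 mm deep, 66 with lid; about 0.9 kg. It starts standing on edge on the mat, 140 mm tall. Origin: at the start the centre of its underside (the side it stands on), midway in the 58 mm depth. z is up at the start; -x is the lid's outward normal (lid face at x = -37 mm), +x the base's (at x = +29 mm); y along the width, -70 to +70 mm.
- dabba_center (a point): Centre of the box without lid, (0, 0, 70) mm in the dabba's frame. Pushed with 2 to 3 N high on the lid face (about 110 mm up) towards +x, the dabba tips about its lower +x edge and, once past about 25 degrees, falls flat on its base: its -x then points up, its z the way it fell, and the lid's top lies 66 mm above the mat.
- lid (a joint): Swivel lid angle, rad: 0 shut, 1.57 fully open at its stop. The lid, a 140 x 140 x 8 mm plate, turns in its own plane about the pin, positive about the dabba's +x axis (its +y towards its +z); with the dabba on its base that is clockwise seen from above. Stiff pin: it stays where left; about 1 N on the knob turns it.
- knob (a point): Centre of the outer end of the lid's round wooden knob, which is 22 mm in diameter (16 mm at the neck) and stands 22 mm out of the lid's face. It is 156 mm from the pin, at the opposite corner of the lid; with the lid shut it is at (-59, +55, +125) mm in the dabba's frame.
- pin (a point): The lid's pivot pin (low brass head) on the lid's outer face, at (-37, -55, +15) mm in the dabba's frame; the lid turns about the dabba's x axis through it.
- mat: Fixed cork mat, 320 x 240 x 4 mm thick. Origin: centre of its underside, on the counter; x along its 320 mm length, y along its 240 mm width, z up. The dabba stands near the mat's -x end with its base facing the mat's +x end, so it falls to the middle of the mat.
- ramekin: Bystander: pink ceramic ramekin, 80 mm across, 45 mm high; origin at the centre of its underside.
- tumbler: Bystander: steel tumbler, 66 mm across, 90 mm high; origin at the centre of its underside.
- jar: Bystander: amber glass jar with a steel cap, 60 mm across, 100 mm high; origin at the centre of its underside.
- mug: Bystander: white mug, 76 mm across, 85 mm high, handle at its +y; origin at the centre of its underside.
- strainer: Bystander: steel tea strainer, bowl 74 mm across and 26 mm high with a handle along its +x to 145 mm; origin under the bowl.
- clip: Bystander: white plastic bag clip 75 x 18 x 19 mm lying on the counter; origin at the centre of its underside.
- spoon: Bystander: wooden spoon 190 mm long lying along its x, under 30 mm high; origin at its underside.
Things that resemble listed ones, but are neither listed nor needed, are in the scene too. What is meant by the dabba is not purple, and is the larger of those in its own colour.

How it is judged:
On the way, in this order (a step that is already met when the one before it is completed fails the run):
1. the dabba has been tipped over and lies flat on its base (angle between dabba's own x axis and vertical above 3.05 rad), for 0.2 s.
2. then the lid has been swung fully open (value of joint lid above 1.4 rad), for 0.2 s.
At the end, for the whole second after the job is handed in: The dabba lies at rest flat on its base (within 5 degrees) on the mat, its centre within 85 mm of the mat's middle along the mat's length and 55 mm across it, with the lid at rest at least 1.4 rad open (angle between dabba's own x axis and vertical above 3.05 rad and value of joint lid above 1.4 rad and x of dabba_center in the frame of mat between -0.085 and 0.085 m and y of dabba_center in the frame of mat between -0.055 and 0.055 m and height (world z) of dabba_center below 0.045 m and linear speed of dabba below 0.02 m/s and velocity of joint lid between -0.05 and 0.05 rad/s); the robot touches nothing.
It fails at once if the dabba is lifted (its centre rises above 100 mm over the counter; tipping needs 82 mm) (height (world z) of dabba_center above 0.1 m).
It fails at once if the dabba or its lid is gripped or shoved hard (over 30 N from the fingers) (contact force between the fingers and dabba above 30 N).
It fails at once if a bystander is moved by more than 20 mm (distance of any of ramekin, tumbler, jar, mug, strainer, clip, spoon from where it was at the start of the episode above 0.02 m).
It also fails if it takes over 64 s, if anything falls off the work surface, if the arm or the gripper's body presses on something with over 40 N, if the wrist force passes 120 N, or if a joint passes its speed limit or range.

## Robot

A 6-joint arm with a two-finger parallel gripper is mounted at the origin on the work surface. World frame = base frame: x ahead of the robot, y to its left, z up, the work surface at z = 0. Lengths are in m, angles in rad, forces in N, time in s.
With the tool pointing down it reaches from about 0.375 to 0.9 m from the base axis. Payload 3.1 kg.
Tool frame: the origin (TCP) lies at the very end of the fingers, on their centre line; the grasp point (between the pads) lies 19 mm behind it (hold_point_z is the distance from the TCP to the grasp point, in m); x points along the fingers, y is the direction in which the jaws open and shut, and the axes are right-handed (so a half turn about x gives the same grasp; the last joint's range is limited). The gripper opens to 87 mm and grips with 3 to 60 N. Pads are 19 mm wide; open, the fingers measure 117 mm over their backs; the gripper's body (75 mm by 190 mm) begins 51 mm behind the grasp point.
Start: joints at [1.022, 0.527, 1.433, -0, 1.181, -0.178], TCP at [0.226, 0.583, 0.223] pointing down, gripper open.
Joint ranges: [-3.08, 3.08], [-0.75, 2.2], [0.22, 2.44], [-1.43, 4.57], [0, 2.65], [-2.85, 2.85]. Speed limits (rad/s): [2.79, 2.79, 3.14, 3.14, 3.14, 3.14].

## Interface

Orientations are given as a unit quaternion [x, y, z, w].
In Python, from rig import * gives the robot as it stands.
- The arm moves only by the tool send_rows, never from a script. Its argument "steps" is a list that holds one entry, the list of rows, each a list of 6 numbers: the shift along the tool's x, y, z in cm, then the turn, a rotation vector about the tool's x, y, z in units of 6 degrees (1.0 is 6 degrees). In form: [[[x, y, z, wx, wy, wz], ...]]. A call has 1 to 8 rows; each row shifts and turns the pose as measured when the row begins, along the tool's axes as they then stand; what a row does not reach is not made up. A row lasts 1/12 s, in which the tool goes at most 41.7 mm and 7.16 degrees, less where a joint would pass 70% of its speed; a pose out of reach is approached as far as the arm can. A call is refused whole if a number of a shift passes 4.17 or a number of a turn 1, either way. A call with a gripper value outside its range is refused whole. "gripper" is the closure, from 0 (fully open) to 1 (shut), set as the call begins (left out, the last holds). The fingers move at their own pace and stop on an object; "force" is the grip in N (left out, the last holds). Time passes only in rows, so rows that do not move let the fingers close. It gives the time, the measured TCP pose, the force and the opening at its end, in the units of the state.
- get_obs(): the state, without advancing time (a new reading comes with each control period).
- camera(name): name is "side" or "top" or "wrist"; returns (picture, depth): 384x512x3 uint8, red, green, blue; 384x512 float32, m along the optical axis (not along the pixel's ray), 0 where there is no reading.
- camera_params(name): a dict with "intrinsics" (3x3 intrinsics, pixels), "position" and "attitude" of the camera in the world; the wrist camera has in their place "T_tool_cam" (4x4, takes a point from camera to tool coordinates, whose origin is the TCP and whose axes are the tool frame's). Camera axes: x right, y down, z forward; pixel columns grow to the right and rows downward; lengths in m; the calibration is good to about 2 mm. A picture is of the moment at which its call begins: read the wrist's pose just before it. camera_params takes no time and is no camera call.
- hand_in(): hands the job in, once; it reports no verdict.
The state is a dict: "time": time; "q": joint angles; "joint_velocities": joint speeds; "joint_torque": joint torques, N m; "position": TCP position; "tool_rot": TCP orientation; "ft_force": force on the tool from outside, world axes, zero at the start; "moment": the same for the moment, N m; "grip_width": finger opening in m.
Only numpy, scipy, OpenCV 4.12 (cv2) and the standard library are available. Lean on these libraries where they do the work, as an engineer would, in place of code of your own. Each camera call takes 0.05 s, during which the arm holds its last target.

## Working session

There is one attempt and no reset: what is moved stays moved. The work goes in short steps, Python scripts to look and compute and a tool call to move; the robot and the scene stay as the last step left them, time stands still between calls to the robot, and variables do not carry over. Pictures are saved under pics/ and viewed, and the job is handed in when it is done.

Besides the shell and the picture viewer there is one more tool, called after "Call:" as name([rows], argument=value, ...), one row to a line, values as JSON. send_rows: Moves the arm, as the interface text tells. Its arguments: {"type":"object","properties":{"steps":{"type":"array"},"gripper":{"type":"number"},"force":{"type":"number"}},"required":["steps"]}

```bash
mkdir -p pics; ls
python3 - <<'E'
from rig import *
import cv2,numpy as np
print(get_obs())
for n in ["side","top"]:
    p,d=camera(n); cv2.imwrite(f"pics/{n}0.png",cv2.resize(p[:,:,::-1],(800,600),interpolation=cv2.INTER_CUBIC)); np.savez(f"{n}0.npz",p=p,d=d)
    print(n,camera_params(n))
print(camera_params("wrist"))
E
```

```text
pics
{'time': 0.0, 'q': array([ 1.02149324e+00,  5.28509605e-01,  1.43386793e+00, -1.24364718e-05,
        1.18136506e+00, -1.78479746e-01]), 'joint_velocities': array([-0.00062513, -0.00066888,  0.0002528 ,  0.00167985, -0.0012165 ,
       -0.00140565]), 'joint_torque': array([-1.70277446e-03, -4.40051150e+01, -1.76585644e+01,  6.30428153e-02,
        5.82443119e-02, -1.72491709e-04]), 'position': array([0.22607761, 0.58191838, 0.22155586]), 'tool_rot': array([ 0.12964245,  0.69525393, -0.13106603,  0.69472045]), 'ft_force': array([-0.48142844,  0.82702979,  0.87718966]), 'moment': array([ 0.02876323,  0.01280502, -0.03918305]), 'grip_width': 0.08711359981815926}
side {'intrinsics': array([[375.53864403,   0.        , 256.26747974],
       [  0.        , 375.53864403, 191.69300669],
       [  0.        ,   0.        ,   1.        ]]), 'position': array([ 0.24043959, -0.58814686,  0.5708028 ]), 'attitude': array([ 0.85537232, -0.20358452,  0.10909546, -0.46366984])}
top {'intrinsics': array([[353.60187076,   0.        , 258.34925258],
       [  0.        , 353.60187076, 193.84232379],
       [  0.        ,   0.        ,   1.        ]]), 'position': array([0.51540467, 0.06550137, 0.98793351]), 'attitude': array([ 0.71589561, -0.69707804,  0.02220532, -0.03290302])}
{'intrinsics': array([[276.84220636,   0.        , 255.64222271],
       [  0.        , 276.84220636, 194.80353584],
       [  0.        ,   0.        ,   1.        ]]), 'T_tool_cam': array([[ 3.59218823e-04, -2.77576189e-01,  9.60703560e-01,
        -1.63104687e-01],
       [ 9.99999743e-01,  6.96106548e-04, -1.72786003e-04,
        -2.18037400e-03],
       [-6.20790758e-04,  9.60703375e-01,  2.77576367e-01,
        -7.60563173e-02],
       [ 0.00000000e+00,  0.00000000e+00,  0.00000000e+00,
         1.00000000e+00]])}
```

View pics/side0.png

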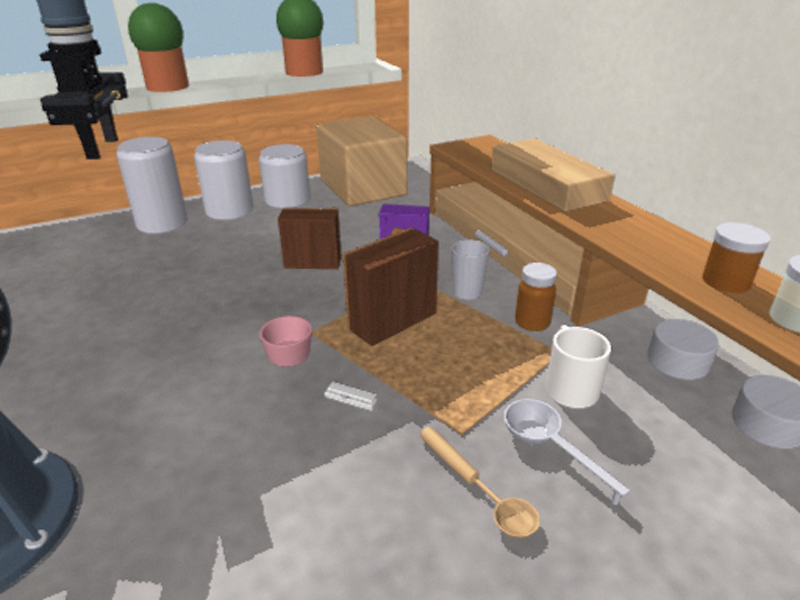

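View pics/top0.png

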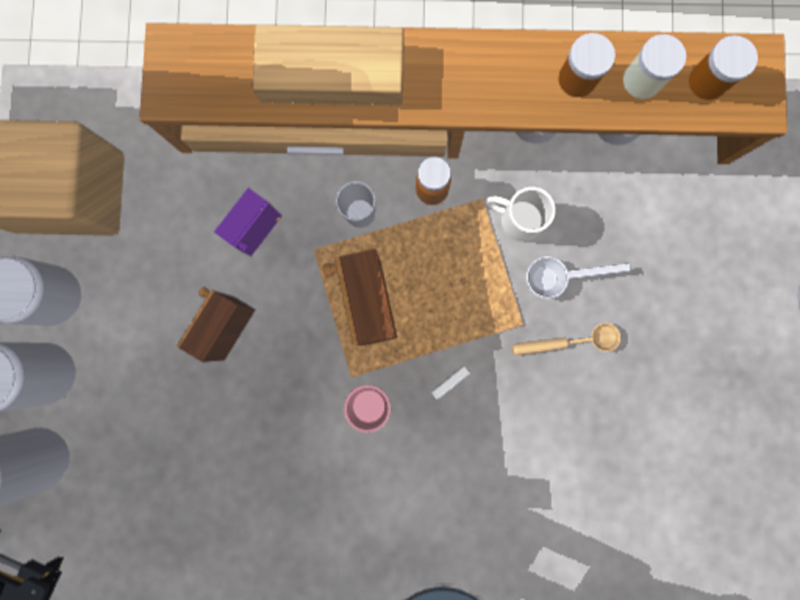

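Candidates for the dabba, in the 800x600 top view:
- The brown box on the mat at (368,297).
- A smaller brown box off the mat at (215,325).
- A purple box at (248,222).

The one on the mat is the larger brown box, so I'll use that one and check it in a crop while measuring.

```bash
cat > h.py <<'E'
from rig import *
import cv2,numpy as np
from scipy.spatial.transform import Rotation as R
def pts(n,p,d,T=None):
    c=camera_params(n);K=c["intrinsics"]
    v,u=np.mgrid[:384,:512]
    P=np.stack([(u-K[0,2])*d/K[0,0],(v-K[1,2])*d/K[1,1],d],-1)
    W=P@R.from_quat(c["attitude"]).as_matrix().T+c["position"]
    W[d==0]=np.nan
    return W
def at(z,n,d,u,v):
    c=camera_params(n);K=c["intrinsics"]
    r=R.from_quat(c["attitude"]).as_matrix()@np.array([(u-K[0,2])/K[0,0],(v-K[1,2])/K[1,1],1])
    return c["position"]+r*(z-c["position"][2])/r[2]
E
python3 - <<'E'
from h import *
f=np.load("top0.npz");p,d=f["p"],f["d"];W=pts("top",p,d)
np.set_printoptions(precision=4,suppress=True)
s=.64
for n,(u,v) in dict(dab=(368,297),other=(215,325),matr=(450,260),counter=(250,450),tum=(340,200),mugrim=(553,210),jar=(433,172),ram=(390,408),knob=(333,268)).items():
    print(n,W[int(v*s),int(u*s)])
# top face of dabba
z=W[...,2]
m=((z>.137)&(z<.152)); m[:140]=0;m[250:]=0;m[:,:190]=0;m[:,270:]=0
m=m.astype(np.uint8);q=W[m>0][:,:2]
r=cv2.minAreaRect((q*1000).astype(np.float32));print(r,cv2.boxPoints(r),np.median(W[m>0][:,2]))
# mat corners px (800) at z=.004
for u,v in [(317,250),(486,199),(523,325),(352,376)]: print(at(.004,"top",None,u*s,v*s))
cv2.imwrite("pics/crop0.png",cv2.resize(p[110:260,100:360,::-1],(780,450),interpolation=cv2.INTER_CUBIC))
E
```

```text
dab [0.5889 0.1354 0.1444]
other [0.5406 0.3824 0.1073]
matr [0.6727 0.0004 0.0033]
counter [ 0.325   0.3455 -0.0003]
tum [0.758  0.1941 0.0733]
mugrim [ 0.7483 -0.1613  0.0813]
jar [0.8006 0.038  0.1025]
ram [0.4104 0.1007 0.0426]
knob [nan nan nan]
((588.1807250976562, 150.71697998046875), (140.1456298828125, 86.93022918701172), 13.971019744873047) [[509.687  175.9785]
 [530.6746  91.6199]
 [666.6744 125.4554]
 [645.6868 209.8141]] 0.1434675306742687
[0.6836 0.2404 0.004 ]
[ 0.7844 -0.0624  0.004 ]
[ 0.5582 -0.1314  0.004 ]
[0.4599 0.1694 0.004 ]
```

View pics/crop0.png

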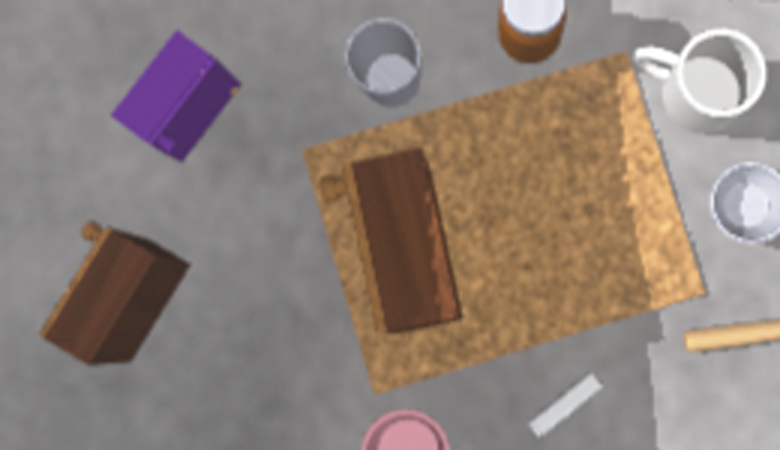

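The crop confirms the box on the mat: brown, 140 mm long across the top, with its knob at crop (334,187). Next I'll refine the yaw and plan the moves.

```bash
cat >> h.py <<'E'
def tool():
    o=get_obs();M=R.from_quat(o["tool_rot"]).as_matrix();return o,M
def go(target,yz=None):
    """print shift in tool cm to reach target; yaw turn (deg about tool x) so tool z horizontally points to yaw yz deg"""
    o,M=tool()
    print("t",round(o["time"],2),"pos",o["position"].round(4),"F",o["ft_force"].round(2),"tilt",np.degrees(np.arccos(-M[2,0])).round(2))
    yaw=np.degrees(np.arctan2(M[1,2],M[0,2]));print("toolz yaw",yaw.round(1))
    print("shift tool cm",(M.T@(np.array(target)-o["position"])*100).round(2))
    if yz is not None: print("turn about tool x deg",round((-(yz-yaw)+180)%360-180,1))
    # levelling
    Mt=M.copy()
    yz0=np.radians(yaw if yz is None else yz)
    x=np.array([0,0,-1.]);z=np.array([np.cos(yz0),np.sin(yz0),0]);y=np.cross(z,x)
    print("rotvec units",(R.from_matrix(M.T@np.stack([x,y,z],1)).as_rotvec(degrees=True)/6).round(2))
E
python3 - <<'E'
from h import *
f=np.load("top0.npz");p,d=f["p"],f["d"];W=pts("top",p,d)
z=W[...,2]
m=((z>.1415)&(z<.152)); m[:140]=0;m[250:]=0;m[:,:190]=0;m[:,270:]=0
m=cv2.morphologyEx(m.astype(np.uint8),cv2.MORPH_OPEN,np.ones((5,5)));q=W[m>0][:,:2]
r=cv2.minAreaRect((q*1000).astype(np.float32));print(r,cv2.boxPoints(r))
x=np.array([np.cos(np.radians(-76)),np.sin(np.radians(-76))])
org=np.array([.5918,.1362])
go([*(org-x*.085),.114],-76)
go([*(org-x*.085),.114],104)
E
```

```text
((591.5473022460938, 141.0687255859375), (137.85345458984375, 64.31562042236328), 13.556578636169434) [[517.003   156.17378]
 [532.0789   93.65007]
 [666.0916  125.96367]
 [651.0157  188.48738]]
t 0.1 pos [0.2261 0.582  0.2217] F [-0.11  0.24  0.81] tilt 0.11
toolz yaw -21.2
shift tool cm [ 10.79 -21.33  45.34]
turn about tool x deg 54.8
rotvec units [9.13 0.01 0.02]
t 0.1 pos [0.2261 0.582  0.2217] F [-0.11  0.24  0.81] tilt 0.11
toolz yaw -21.2
shift tool cm [ 10.79 -21.33  45.34]
turn about tool x deg -125.2
rotvec units [-2.087e+01 -2.000e-02  1.000e-02]
```

Call:
send_rows([
  [[0, 0, 0, 1, 0, 0], [0, 0, 0, 1, 0, 0], [0, 0, 0, 1, 0, 0], [0, 0, 0, 1, 0, 0], [0, 0, 0, 1, 0, 0], [0, 0, 0, 1, 0, 0], [0, 0, 0, 1, 0, 0], [0, 0, 0, 1, 0, 0]],
], gripper=1, force=10)

```text
time: 0.77
position: [0.2242, 0.5789, 0.2167]
tool_rot: [0.408, 0.574, -0.418, 0.574]
ft_force: [0.8, -0.7, 0.9]
grip_width: 0.0413
```

Run:
```python
from h import *
go([.572,.222,.22],-76.4); print(tool()[0]['q'],tool()[0]['grip_width'])
```

```text
t 0.77 pos [0.2242 0.5789 0.2167] F [ 0.77 -0.72  0.91] tilt 0.74
toolz yaw -71.5
shift tool cm [-0.17 21.65 44.89]
turn about tool x deg 4.9
rotvec units [0.82 0.08 0.09]
[ 1.02156236e+00  5.33336754e-01  1.43980580e+00 -6.40047448e-05
  1.18136008e+00  6.98416781e-01] 0.041266140443690515
```

Call:
send_rows([
  [[-0.1, 1.7, 3.5, 0.8, 0.1, 0.1], [-0.1, 1.7, 3.5, 0, 0, 0], [-0.1, 1.7, 3.5, 0, 0, 0], [-0.1, 1.7, 3.5, 0, 0, 0], [-0.1, 1.7, 3.5, 0, 0, 0], [-0.1, 1.7, 3.5, 0, 0, 0], [-0.1, 1.7, 3.5, 0, 0, 0], [-0.1, 1.7, 3.5, 0, 0, 0]],
])

```text
time: 1.43
position: [0.4239, 0.3372, 0.2199]
tool_rot: [0.434, 0.56, -0.435, 0.556]
ft_force: [0.5, 0.3, -0.6]
grip_width: 0.0007
```

Run:
```python
from h import *
go([.572,.222,.20],-76.4); print(tool()[0]['q'],tool()[0]['grip_width'])
```

```text
t 1.43 pos [0.4239 0.3372 0.2199] F [ 0.45  0.27 -0.64] tilt 0.34
toolz yaw -75.8
shift tool cm [ 1.88 11.55 14.8 ]
turn about tool x deg 0.6
rotvec units [ 0.09 -0.03  0.04]
[0.46289579 0.42003904 1.64313074 0.0051714  1.08209694 0.21330417] 0.0007358992603328266
```

Call:
send_rows([
  [[0, 2.1, 2.7, 0, 0, 0], [0, 2.1, 2.7, 0, 0, 0], [0, 2.1, 2.7, 0, 0, 0], [0, 2.1, 2.7, 0, 0, 0], [0.5, 2.0, 2.6, 0, 0, 0], [2, 1.2, 1.5, 0, 0, 0], [3, 0, 0, 0, 0, 0], [2, 0, 0, 0, 0, 0]],
])

```text
time: 2.1
position: [0.5883, 0.2049, 0.1446]
tool_rot: [0.44, 0.553, -0.436, 0.557]
ft_force: [-1.1, 0.5, -0.3]
grip_width: 0.0005
```

Run:
```python
from h import *
x=np.array([np.cos(np.radians(-76.4)),np.sin(np.radians(-76.4))])
go([*(np.array([.5925,.1372])-x*.06),.114],-76.4); print(tool()[0]['q'],tool()[0]['grip_width'])
```

```text
t 2.1 pos [0.5883 0.2049 0.1446] F [-1.14  0.46 -0.3 ] tilt 0.45
toolz yaw -76.5
shift tool cm [ 3.05 -1.21  0.68]
turn about tool x deg -0.1
rotvec units [-0.02  0.   -0.08]
[ 1.55894355e-01  6.14622877e-01  1.51537757e+00  2.76521807e-04
  1.00369019e+00 -7.96716631e-02] 0.0004786605223123447
```

Call:
send_rows([
  [[1, -1.2, 0, 0, 0, 0], [1.0, 0, 0, 0, 0, 0], [1.0, 0, 0, 0, 0, 0], [0, 0, 0.5, 0, 0, 0]],
])

```text
time: 2.43
position: [0.5755, 0.1954, 0.1063]
tool_rot: [0.438, 0.555, -0.439, 0.554]
ft_force: [0.0, -0.7, 0.8]
grip_width: 0.0006
```

Run:
```python
from h import *
x=np.array([np.cos(np.radians(-76.4)),np.sin(np.radians(-76.4))])
go([*(np.array([.5925,.1372])-x*.047),.114],-76.4)
p,d=camera("side"); cv2.imwrite("pics/s1.png",cv2.resize(p[100:260,160:400,::-1],(780,520)))
```

```text
t 2.43 pos [0.5755 0.1954 0.1063] F [ 0.02 -0.71  0.8 ] tilt 0.14
toolz yaw -76.6
shift tool cm [-0.77  0.29  1.36]
turn about tool x deg -0.2
rotvec units [-0.04 -0.01  0.02]
```

View pics/s1.png

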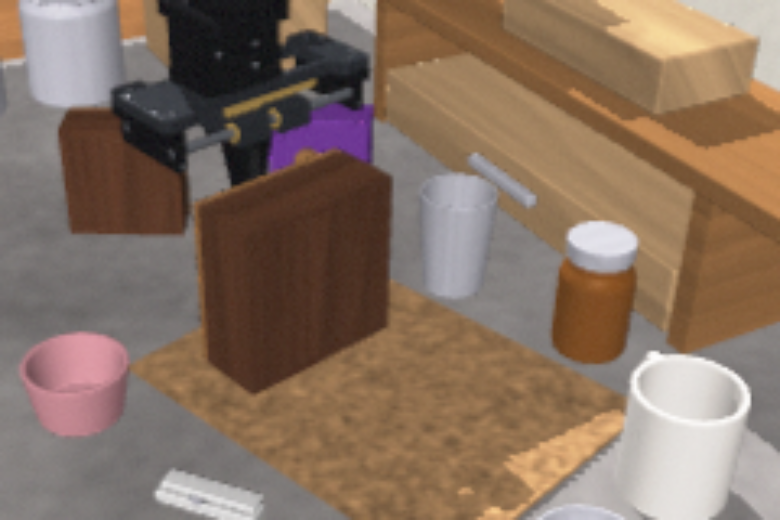

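Call:
send_rows([
  [[-0.4, 0.1, 0.6, 0, 0, 0], [-0.2, 0.1, 0.8, 0, 0, 0], [0, 0, 0.6, 0, 0, 0], [0, 0, 0.6, 0, 0, 0], [0, 0, 0.6, 0, 0, 0]],
])

```text
time: 2.9
position: [0.5898, 0.1639, 0.1182]
tool_rot: [0.441, 0.554, -0.436, 0.556]
ft_force: [-0.8, 1.7, 1.4]
grip_width: 0.0004
```

Run:
```python
from h import *
x=np.array([np.cos(np.radians(-76.4)),np.sin(np.radians(-76.4))])
go([*(np.array([.5925,.1372])-x*.047),.114],-76.4)
p,d=camera("side"); cv2.imwrite("pics/s2.png",cv2.resize(p[100:260,160:400,::-1],(780,520)))
```

```text
t 2.9 pos [0.5898 0.1639 0.1182] F [-0.81  1.66  1.36] tilt 0.45
toolz yaw -76.6
shift tool cm [ 0.42 -0.37 -2.04]
turn about tool x deg -0.2
rotvec units [-0.03 -0.01 -0.07]
```

View pics/s2.png

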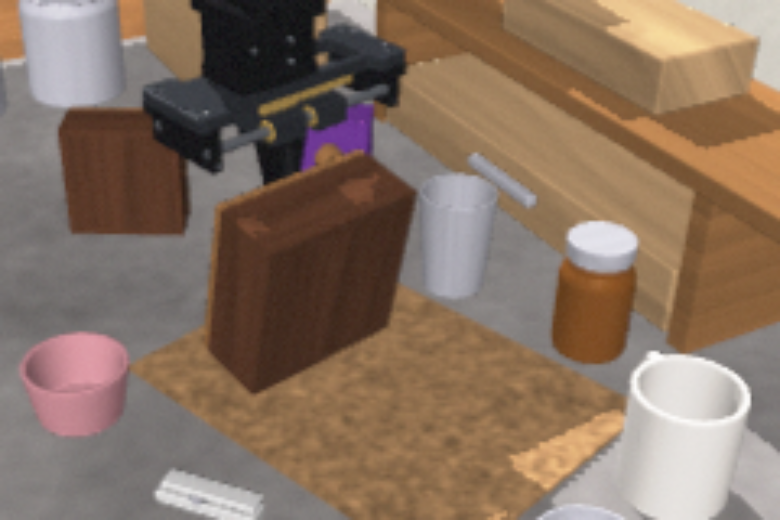

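The box is tipping about its front edge without sliding, and the push is light. Keep going.

Call:
send_rows([
  [[0, -0.1, 0.6, 0, 0, 0], [0, -0.1, 0.6, 0, 0, 0], [0, 0, 0.6, 0, 0, 0], [0, 0, 0.6, 0, 0, 0], [0, 0, 0.6, 0, 0, 0], [0, 0, 0.6, 0, 0, 0], [0, 0, 0, 0, 0, 0], [0, 0, 0, 0, 0, 0]],
])

```text
time: 3.62
position: [0.5988, 0.1202, 0.1184]
tool_rot: [0.441, 0.552, -0.437, 0.557]
ft_force: [-0.0, 0.0, 0.4]
grip_width: 0.0006
```

Run:
```python
from h import *
x=np.array([np.cos(np.radians(-76.4)),np.sin(np.radians(-76.4))])
go([*(np.array([.5925,.1372])-x*.047),.114],-76.4)
p,d=camera("side"); cv2.imwrite("pics/s3.png",cv2.resize(p[100:260,160:400,::-1],(780,520)))
```

```text
t 3.62 pos [0.5988 0.1202 0.1184] F [-0.03  0.02  0.45] tilt 0.59
toolz yaw -76.7
shift tool cm [ 0.42 -0.25 -6.5 ]
turn about tool x deg -0.3
rotvec units [-0.05  0.02 -0.1 ]
```

View pics/s3.png

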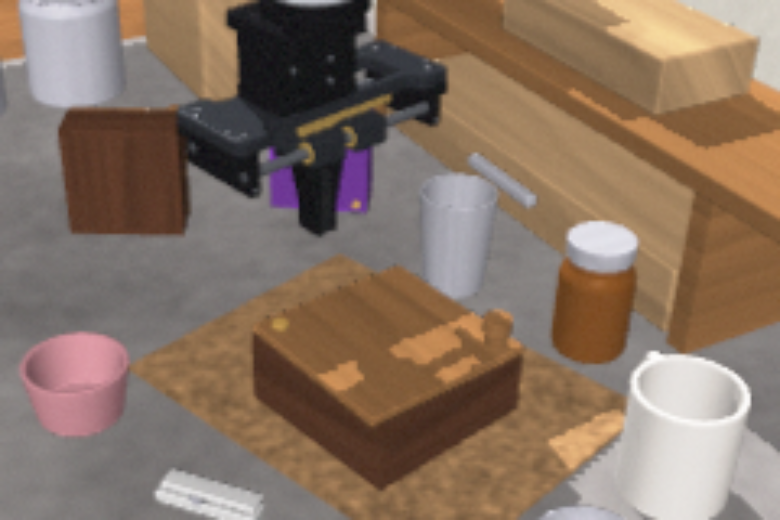

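The box has fallen flat. The pin shows at (281,325) and the knob at (497,325) in the crop. I'll locate both from the top camera.

Run:
```python
from h import *
p,d=camera("top"); np.savez("top1.npz",p=p,d=d)
cv2.imwrite("pics/t1.png",cv2.resize(p[100:260,190:390,::-1],(750,600),interpolation=cv2.INTER_CUBIC))
W=pts("top",p,d);z=W[...,2]
m=(z>.078)&(z<.1)&(W[...,0]<.72)&(W[...,0]>.62)&(abs(W[...,1])<.05)
print(m.sum(),np.nanmean(W[m],0) if m.any() else 0, np.nanmax(z[m]))
```

```text
59 [ 0.67571635 -0.00897485  0.09130771] 0.0954793409810285
```

View pics/t1.png

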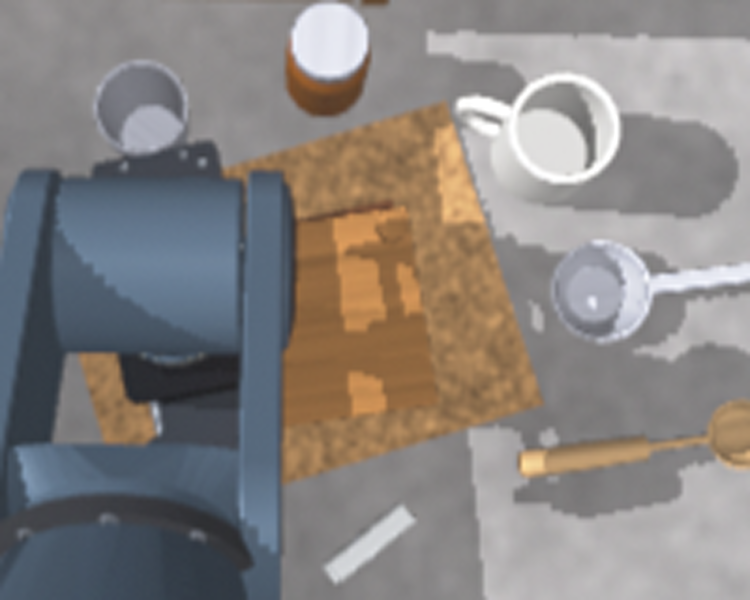

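Run:
```python
from h import *
P=at(.071,"side",None,160+281*240/780,100+325*160/520)
k=at(.090,"side",None,160+497*240/780,100+318*160/520)
print(P,k)
K=np.array([.6757,-.0090]);r=K-P[:2];print(np.linalg.norm(r),np.degrees(np.arctan2(r[1],r[0])))
a=np.arctan2(r[1],r[0]); t=np.array([np.sin(a),-np.cos(a)]);print("tangent yaw",np.degrees(np.arctan2(t[1],t[0])))
W=K-t*.032;print("start",W)
go([*W,.118],np.degrees(np.arctan2(t[1],t[0])))
print(tool()[0]['q'])
```

```text
[0.54724362 0.07546153 0.071     ] [ 0.67479718 -0.01058943  0.09      ]
0.15373610767579957 -33.32537530687117
tangent yaw -123.32537530687118
start [0.69328057 0.01773805]
t 3.72 pos [0.5988 0.1206 0.1185] F [-0.42 -0.46  0.07] tilt 0.61
toolz yaw -76.7
shift tool cm [ 0.15  6.82 12.18]
turn about tool x deg 46.6
rotvec units [ 7.77 -0.02 -0.1 ]
[ 1.61135249e-02  6.35335809e-01  1.56787811e+00 -4.54500550e-04
  9.27807817e-01 -2.15923523e-01]
```

Call:
send_rows([
  [[0, 1.7, 3.0, 0, 0, 0], [0, 1.7, 3.0, 0, 0, 0], [0, 1.7, 3.0, 0, 0, 0], [0, 1.7, 3.0, 0, 0, 0]],
])

```text
time: 4.05
position: [0.6877, 0.0256, 0.118]
tool_rot: [0.436, 0.558, -0.435, 0.556]
ft_force: [0.7, 0.7, 0.6]
grip_width: 0.0008
```

Call:
send_rows([
  [[0, 0, 0, 1, 0, 0], [0, 0, 0, 1, 0, 0], [0, 0, 0, 1, 0, 0], [0, 0, 0, 1, 0, 0], [0, 0, 0, 1, 0, 0], [0, 0, 0, 1, 0, 0], [0, 0, 0, 1, 0, 0], [0, 0, 0, 1, 0, 0]],
])

```text
time: 4.72
position: [0.6948, 0.0202, 0.1166]
tool_rot: [0.633, 0.318, -0.629, 0.319]
ft_force: [-0.4, -0.2, 0.3]
grip_width: 0.0004
```

Run:
```python
from h import *
go([.6933,.0177,.080],-123.3)
print(tool()[0]['q'])
```

```text
t 4.72 pos [0.6948 0.0202 0.1166] F [-0.35 -0.15  0.34] tilt 0.36
toolz yaw -126.5
shift tool cm [3.66 0.01 0.31]
turn about tool x deg -3.2
rotvec units [-0.53 -0.04 -0.04]
[-0.13214624  0.73653897  1.33348992  0.00214832  1.06562847  0.50356233]
```

Call:
send_rows([
  [[1.3, 0, 0, -0.5, 0, 0], [1.2, 0, 0, 0, 0, 0], [0.8, 0, 0, 0, 0, 0], [0, 0, 0, 0, 0, 0]],
])

```text
time: 5.05
position: [0.6952, 0.0222, 0.0823]
tool_rot: [0.626, 0.334, -0.621, 0.335]
ft_force: [-1.0, -0.0, -0.4]
grip_width: 0.0006
```

Run:
```python
from h import *
go([.6933,.0177,.081],-123.3)
p,d=camera("side"); cv2.imwrite("pics/s4.png",cv2.resize(p[100:260,160:400,::-1],(780,520)))
```

```text
t 5.05 pos [0.6952 0.0222 0.0823] F [-0.96 -0.03 -0.42] tilt 0.41
toolz yaw -123.6
shift tool cm [0.13 0.09 0.48]
turn about tool x deg -0.3
rotvec units [-0.05 -0.05 -0.05]
```

View pics/s4.png

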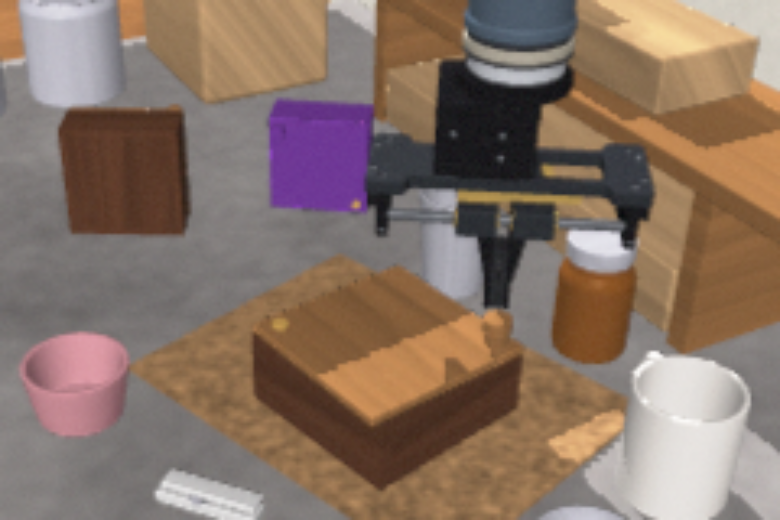

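Call:
send_rows([
  [[0, 0.1, 1.0, 0, 0, 0], [0, 0, 0.8, 0, 0, 0], [0, 0.1, 1.0, 0.6, 0, 0], [0, 0.1, 1.2, 0.8, 0, 0], [0, 0.1, 1.2, 0.8, 0, 0]],
])

```text
time: 5.52
position: [0.6672, -0.0223, 0.0833]
tool_rot: [0.662, 0.258, -0.655, 0.258]
ft_force: [0.9, 0.7, -0.6]
grip_width: 0.0003
```

```bash
cat >> h.py <<'E'
def arc(pin=(.5472,.0755),off=.022):
    o,M=tool();yaw=np.arctan2(M[1,2],M[0,2]);z=np.array([np.cos(yaw),np.sin(yaw)]);y=M[:2,1]
    r=o["position"][:2]-np.array(pin)
    print("t",o["time"],"pos",o["position"].round(4),"F",o["ft_force"].round(2),"yaw",np.degrees(yaw).round(1),"rho(y)",(r@y).round(4),"off(z)",(r@z).round(4),"tilt",np.degrees(np.arccos(-M[2,0])).round(2),o['q'].round(2))
E
python3 - <<'E'
from h import *
arc()
p,d=camera("side"); cv2.imwrite("pics/s5.png",cv2.resize(p[100:260,160:400,::-1],(780,520)))
E
```

```text
t 5.5167 pos [ 0.6672 -0.0223  0.0833] F [ 0.89  0.72 -0.59] yaw -137.2 rho(y) 0.1533 off(z) -0.0216 tilt 0.6 [-0.2   0.75  1.43  0.01  0.95  0.62]
```

View pics/s5.png

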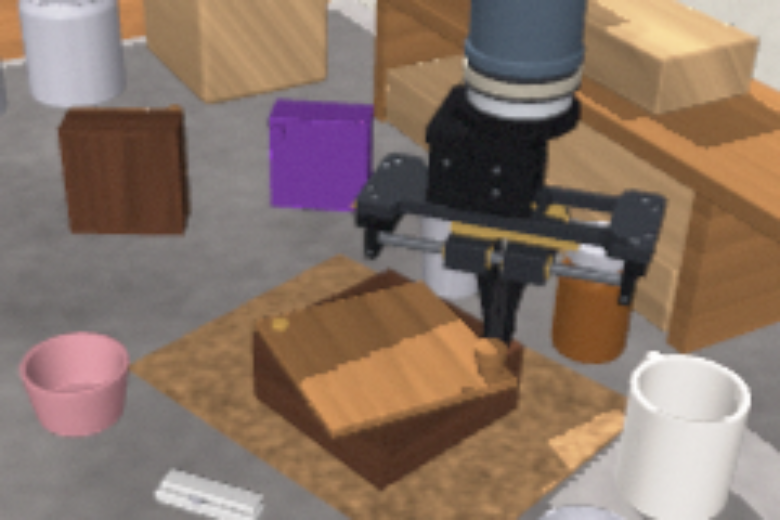

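Call:
send_rows([
  [[0, 0.1, 1.3, 0.83, 0, 0], [0, 0.1, 1.3, 0.83, 0, 0], [0, 0.1, 1.3, 0.83, 0, 0], [0, 0.1, 1.3, 0.83, 0, 0], [0, 0.1, 1.3, 0.83, 0, 0]],
])

```text
time: 5.98
position: [0.6141, -0.0654, 0.0854]
tool_rot: [0.705, 0.104, -0.694, 0.103]
ft_force: [1.5, 1.0, -0.1]
grip_width: 0.0004
```

Run:
```python
from h import *
arc()
p,d=camera("side"); cv2.imwrite("pics/s6.png",cv2.resize(p[100:260,160:400,::-1],(780,520)))
```

```text
t 5.9833 pos [ 0.6141 -0.0654  0.0854] F [ 1.51  0.96 -0.08] yaw -163.2 rho(y) 0.1542 off(z) -0.0232 tilt 0.9 [-0.29  0.69  1.57  0.01  0.87  0.98]
```

View pics/s6.png

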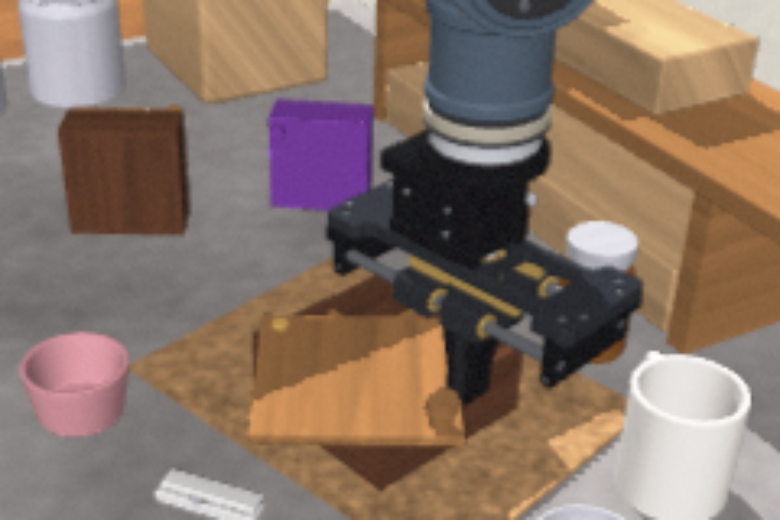

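Call:
send_rows([
  [[0.1, 0.1, 1.35, 0.83, 0, 0.1], [0.1, 0.1, 1.35, 0.83, 0, 0], [0.1, 0.1, 1.35, 0.83, 0, 0], [0.1, 0.1, 1.35, 0.83, 0, 0], [0, 0.1, 1.35, 0.83, 0, 0], [0, 0.1, 1.35, 0.83, 0, 0], [0, 0.1, 1.35, 0.83, 0, 0]],
])

```text
time: 6.62
position: [0.526, -0.081, 0.0847]
tool_rot: [0.711, -0.118, -0.684, -0.113]
ft_force: [1.0, -1.4, 0.3]
grip_width: 0.0003
```

Run:
```python
from h import *
arc()
p,d=camera("side"); cv2.imwrite("pics/s7.png",cv2.resize(p[100:260,160:400,::-1],(780,520)))
```

```text
t 6.6167 pos [ 0.526  -0.081   0.0847] F [ 0.98 -1.38  0.26] yaw 161.2 rho(y) 0.155 off(z) -0.0302 tilt 2.28 [-0.36  0.6   1.81  0.    0.69  1.53]
```

View pics/s7.png

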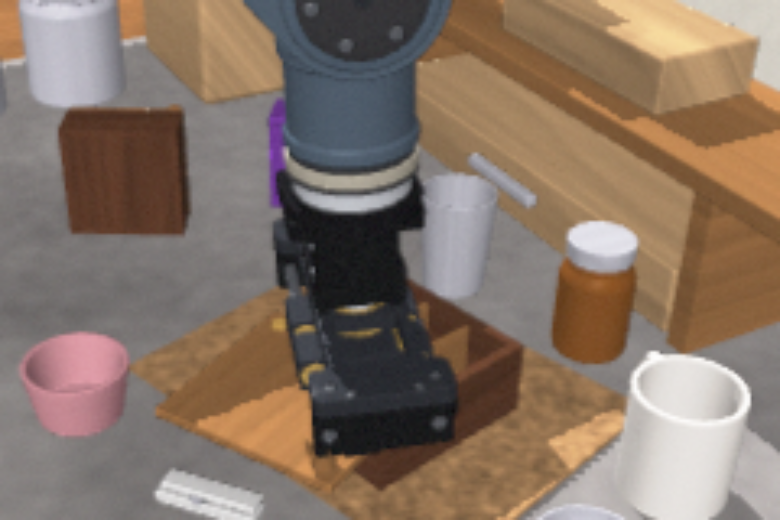

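Run:
```python
from h import *
go([.5,-.08,.083],161.2)
```

```text
t 6.67 pos [ 0.5221 -0.0797  0.0843] F [-1.42  0.48  0.65] tilt 1.94
toolz yaw 161.1
shift tool cm [0.06 0.74 2.09]
turn about tool x deg -0.1
rotvec units [-0.02 -0.32 -0.01]
```

Call:
send_rows([
  [[0.1, 0.1, 1.3, 0.6, -0.3, 0], [0, 0.1, 1.2, 0.6, 0, 0], [0, 0.1, 1.0, 0.5, 0, 0]],
])

```text
time: 6.92
position: [0.4932, -0.0719, 0.0848]
tool_rot: [0.689, -0.177, -0.68, -0.176]
ft_force: [2.1, -0.4, -0.5]
grip_width: 0.0004
```

Run:
```python
from h import *
arc()
p,d=camera("side"); cv2.imwrite("pics/s8.png",cv2.resize(p[100:260,160:400,::-1],(780,520)))
p,d=camera("wrist"); cv2.imwrite("pics/w8.png",p[:,:,::-1])
```

```text
t 6.9167 pos [ 0.4932 -0.0719  0.0848] F [ 2.12 -0.38 -0.48] yaw 151.2 rho(y) 0.1551 off(z) -0.0238 tilt 0.71 [-0.37  0.58  1.88 -0.    0.67  1.71]
```

View pics/s8.png

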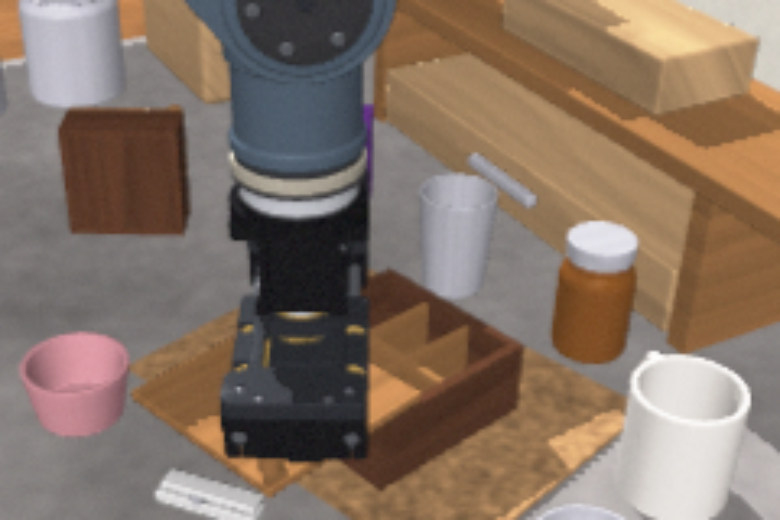

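View pics/w8.png

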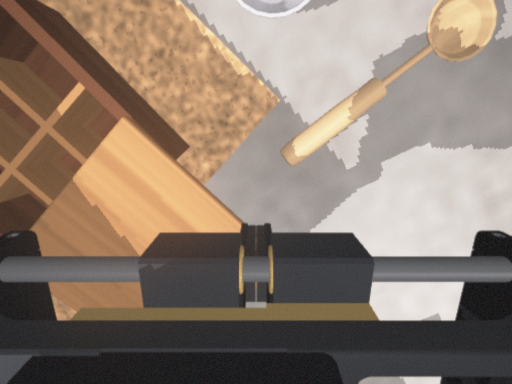

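Call:
send_rows([
  [[0, 0, 0.5, 0.4, 0, 0], [0, 0, 0.4, 0.2, 0, 0], [0, 0, 0.3, 0, 0, 0]],
])

```text
time: 7.27
position: [0.4861, -0.0669, 0.0857]
tool_rot: [0.686, -0.195, -0.674, -0.193]
ft_force: [0.1, -1.1, -0.3]
grip_width: 0.0008
```

Run:
```python
from h import *
arc()
```

```text
t 7.2667 pos [ 0.4861 -0.0669  0.0857] F [ 0.07 -1.13 -0.3 ] yaw 148.2 rho(y) 0.1532 off(z) -0.0232 tilt 1.0 [-0.36  0.57  1.9  -0.    0.65  1.76]
```

Call:
send_rows([
  [[0, 0, -1.0, 0, 0, 0], [0, 0, -2.0, 0, 0, 0], [-2, 0, -1, 0, 0, 0], [-4, 0, 0, 0, 0, 0], [-4, 0, 0, 0, 0, 0], [-4, 0, 0, 0, 0, 0], [-3, 0, 0, 0, 0, 0]],
])

```text
time: 7.85
position: [0.5209, -0.089, 0.2564]
tool_rot: [0.681, -0.189, -0.681, -0.189]
ft_force: [1.7, 0.2, -0.7]
grip_width: 0.0004
```

Run:
```python
from h import *
go([.4,-.35,.23]);print(tool()[0]['q'])
```

```text
t 7.85 pos [ 0.5209 -0.089   0.2564] F [ 1.73  0.18 -0.68] tilt 0.02
toolz yaw 149.0
shift tool cm [ 2.64 28.6  -3.06]
rotvec units [-0.  0.  0.]
[-3.80949202e-01  3.56223436e-01  1.63287997e+00  2.89068601e-04
  1.15249219e+00  1.73021155e+00]
```

Call:
send_rows([
  [[0, 3.6, -0.4, 0, 0, 0], [0, 3.6, -0.4, 0, 0, 0], [0, 3.6, -0.4, 0, 0, 0], [0, 3.6, -0.4, 0, 0, 0], [0, 3.6, -0.4, 0, 0, 0], [0, 3.6, -0.4, 0, 0, 0], [0, 3, 0, 0, 0, 0], [0, 0, 0, 0, 0, 0]],
])

```text
time: 8.52
position: [0.4275, -0.3301, 0.2723]
tool_rot: [0.696, -0.183, -0.671, -0.176]
ft_force: [0.1, 0.3, -0.1]
grip_width: 0.0004
```

Run:
```python
from h import *
p,d=camera("top"); np.savez("top2.npz",p=p,d=d)
cv2.imwrite("pics/t2.png",cv2.resize(p[100:290,170:420,::-1],(790,600),interpolation=cv2.INTER_CUBIC))
q,_=camera("side");cv2.imwrite("pics/s9.png",cv2.resize(q[:,:,::-1],(800,600)))
W=pts("top",p,d);z=W[...,2]
m=(z>.080)&(z<.1)&(W[...,0]<.55)&(W[...,0]>.42)&(W[...,1]<.0)&(W[...,1]>-.12)
print(m.sum(),np.nanmean(W[m],0)); 
m=(z>.064)&(z<.076)&(W[...,0]<.75)&(W[...,0]>.38)&(abs(W[...,1])<.14)
m=m.astype(np.uint8); n,l,s,c=cv2.connectedComponentsWithStats(m); print(s)
```

```text
60 [ 0.46993715 -0.05311837  0.0911267 ]
[[     0      0    512    384 193685]
 [   239    134      1      1      1]
 [   325    134     17     16     32]
 [   238    136      1      1      1]
 [   343    148      1      1      1]
 [   282    155      1      1      1]
 [   293    155      1      1      1]
 [   278    156      2      2      2]
 [   265    159      1      2      2]
 [   272    158      1      1      1]
 [   268    161      1      1      1]
 [   272    160      1      1      1]
 [   244    165      1      1      1]
 [   248    164      1      1      1]
 [   294    164      1      2      2]
 [   296    165      2      1      2]
 [   297    170      1      1      1]
 [   245    174      1      1      1]
 [   298    178      2      2      2]
 [   298    181      1      1      1]
 [   250    184      1      1      1]
 [   299    184      1      1      1]
 [   248    187      1      1      1]
 [   302    188      1      1      1]
 [   249    191      1      1      1]
 [   301    190      1      1      1]
 [   252    192     64     65   2860]
 [   250    195      1      1      1]
 [   252    199      1      1      1]]
```

View pics/t2.png

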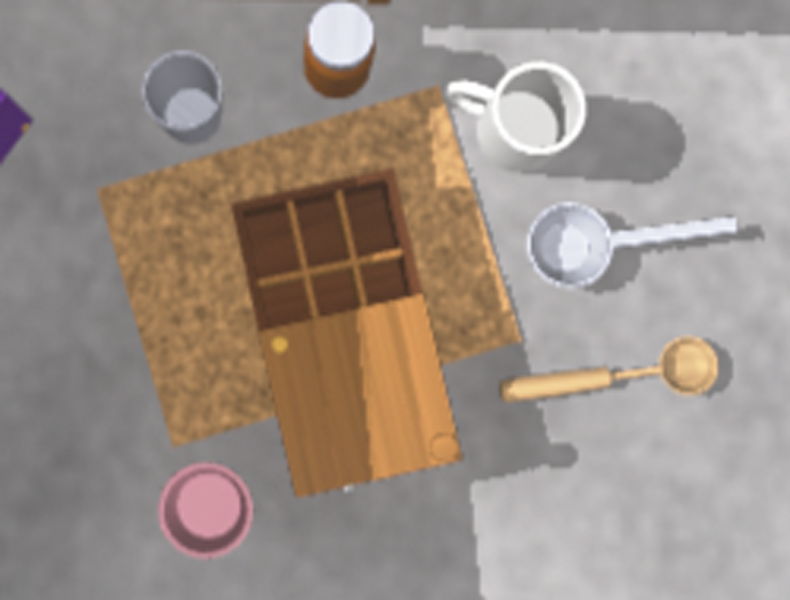

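View pics/s9.png

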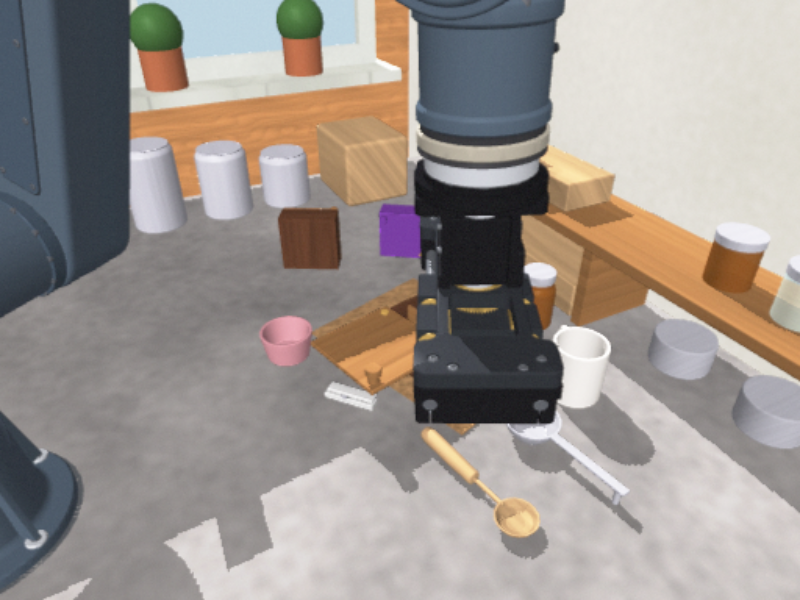

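The lid's edges line up with the box sides. In the crop, the lid's right edge runs (425,295) to (462,460), parallel to the box edge (393,170) to (420,295), with the knob at (443,446). The bystanders look unmoved and the arm is clear, so I'm handing in.

Run:
```python
from h import *
print(hand_in())
```

```text
the job is handed in; nothing more can be done
None
```

I tipped the dabba flat onto its base with closed fingertips and pushed the knob round until the lid was open. I then backed the arm away and handed in at about 8.6 s of the 64 s allowed. `hand_in()` gives no verdict.

What the last pictures and readings showed:

- **Dabba:** it lies flat, with the lid's top about 70 mm above the counter, as expected. Its centre is about 15 mm along and 14 mm across from the mat's middle, well inside the limits. I worked that out from the pin's position rather than measuring the box directly.
- **Lid:** the edges look parallel to the box to within about 1°. The knob and pin positions give about 88° (1.53 rad), against the 1.4 rad needed. I did not confirm that it reached its stop.
- **Forces and clearance:** the readings I took showed about 2 N or less on the tool. The arm ended well clear of everything.
- **Bystanders:** they look where they started in the final top view; I checked this by eye, not by measurement. The side view was partly blocked by the arm.

**Disagreements:** after the fall the knob was about 11 mm from where I had predicted. The knob-to-pin distance measured 154 mm against the given 156 mm, about what the 2 mm calibration allows.

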